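# Seat the timing pulley on the lens-focus drive spindle

### The arm

A 7-joint arm with a two-finger parallel gripper is mounted at the origin on the work surface. World frame = base frame: x ahead of the robot, y to its left, z up, the work surface at z = 0. Lengths are in m, angles in rad, forces in N, time in s.
With the tool pointing down it reaches from about 0.425 to 0.875 m from the base axis. Payload 4.7 kg.
Tool frame: the origin (TCP) lies midway between the tips of the shut fingers; the grasp point (between the pads) lies 19 mm behind it; z points along the fingers, y is the line along which they close (so a half turn about z gives the same grasp; the last joint's range is limited). The gripper opens to 87 mm and grips with 3 to 60 N. Pads are 19 mm wide; open, the fingers measure 117 mm over their backs; the gripper's body (75 mm by 190 mm) begins 51 mm behind the grasp point.
Start: joints at [1.213, 0.321, -0.07, 1.45, 0.023, 1.371, -0.057], TCP at [0.236, -0.606, 0.223] pointing down, gripper open.
Joint ranges: [-2.86, 2.86], [-0.3, 2.09], [-1.38, 1.24], [0.06, 2.45], [-1.56, 4.7], [0.09, 2.05], [-2.69, 2.69]. Speed limits (rad/s): [2.57, 2.57, 3.14, 3.14, 3.14, 3.14, 3.14].

### API

Orientations are given as a rotation vector (axis times angle).
In Python, from bench import ctrl, get_image, calibration gives the robot as it stands.
- The arm moves only by the tool apply_moves, never from a script. Its arguments are lists of equal length, an entry for each row: "dp": the shift along the tool's x, y, z in m, a list of three; "twist": the turn, a rotation vector about the tool's x, y, z in rad, a list of three; "fingers": the closure, from 0 (fully open) to 1 (shut). In form: {"dp": [[dx, dy, dz], ...], "twist": [[ax, ay, az], ...], "fingers": [fingers, ...]}. A call has 1 to 10 rows; each row shifts and turns the commanded pose from where the row before left it, along the tool's axes as they then stand; what a row does not reach is not made up. A row lasts 1/10 s, in which the tool goes at most 50 mm and 8.59 degrees, less where a joint would pass 70% of its speed; a pose out of reach is approached as far as the arm can. A call is refused whole if a number of a shift passes 0.05 or a number of a turn 0.15, either way. A call with a gripper value outside its range is refused whole. The fingers move at their own pace and stop on an object; "newtons" is the grip in N (left out, the last holds). Time passes only in rows, so rows that do not move let the fingers close. It gives the time, the measured TCP pose, the force, the opening and the grip force at its end, in the units of the state.
- ctrl.get_state(): the state, without advancing time (a new reading comes with each control period).
- get_image(name): name is "scene" or "top"; returns the picture (420x560x3 uint8, red, green, blue); there is no depth.
- calibration(name): a dict with "fx", "fy", "cx", "cy" (pixels), "eye" and "attitude" of the camera in the world. Camera axes: x right, y up, looking along -z (the intrinsics and any distortion apply to the point x, -y, -z); pixel columns grow to the right and rows downward; lengths in m; the calibration is good to about 2 mm. A picture is of the moment at which its call begins. calibration takes no time and is no camera call.
- ctrl.close_job(): hands the job in; it is judged then, once.
The state is a dict: "time": time; "joint_positions": joint angles; "qd": joint speeds; "joint_torque": joint torques, N m; "position": TCP position; "tool_rot": TCP orientation; "ft_force": force on the tool from outside, world axes, zero at the start; "torque": the same for the moment, N m; "grip_width": opening from 0.0 (shut) to 1.0 (fully open); "grip_force": force on a finger pad.
Only numpy, scipy, OpenCV 4.12 (cv2) and the standard library are available. Lean on these libraries where they do the work, as an engineer would, in place of code of your own. Each camera call takes 0.05 s, during which the arm holds its last target. There are 200 camera calls.

### The job

Two focus drives stand on the optics bench. On one the toothed pulley rides high because its keyways are not over the spindle's key: turn that pulley on its spindle until it drops over the key and sits fully home, flat on its seat, and let go of it. Leave the pulley that is already home on the other drive, and the spare one standing on the bench, where they are.

Things in the scene. Friction and masses are not known exactly. Their poses are not given: they have to be found in the camera images.
- pulley_mid (a point): Centre, half-way up, of the loose aluminium pulley riding high on the key: upright cylinder, diameter 60, height 40, 0.2 kg, dark tooth grooves below. 24 mm bore; two opposite keyways (15 wide, to 20.5 from the axis) along its x axis, each with a dark line to the rim on top. Starts 0.5-1.35 rad anticlockwise of the key; either way round fits; within 0.15 rad of the key it falls 14 mm when let go.
- drive: Its fixed drive; origin on the table, on the spindle axis. Base plate 126x80x10 mm, x from -44 to 82; motor at +x, top at 36. Round seat, diameter 74, at z 36. Spindle, diameter 22, to z 82. Key: bar across the spindle along x, 5 wide, to 19 either side of the axis, z 36 to 50; white marks on the seat's rim and the spindle's end lie along it. Pulley centre: z 70 on the key, z 56 fully home.
- home_pulley_mid (a point): Centre, half-way up, of an identical pulley already home on an identical second drive: 14 mm lower, the spindle's end standing 6 mm proud of its top (in the high one the spindle's end is 8 mm below the pulley's top). Leave it alone.
- spare_pulley_mid (a point): Centre, half-way up (20 mm above the table), of an identical spare pulley standing on the bare bench between the drives. Leave it alone.
Things that resemble listed ones, but are neither listed nor needed, are in the scene too. Leave any turquoise or yellow look-alike of the drive alone.

How it is judged:
By the outcome, as a careful person would: the job done as asked, in the order asked, and still so for the second after the job is handed in, with the robot touching nothing.
It also fails if it takes over 32 s, if anything falls off the work surface, if the arm or the gripper's body presses on something with over 40 N, if the wrist force passes 120 N, or if a joint passes its speed limit or range.

## Working session

There is one attempt and no reset: what is moved stays moved. The work goes in short steps, Python scripts to look and compute and a tool call to move; the robot and the scene stay as the last step left them, time stands still between calls to the robot, and variables do not carry over. Pictures are saved under pics/ and viewed, at most 10 in all, crops included, and the job is handed in when it is done.

Besides the shell and the picture viewer there is one more tool, called after "Call:" as name(argument=value, ...), one argument or row to a line, values as JSON. apply_moves: Moves the arm, as the interface text tells. Its arguments: {"type":"object","properties":{"dp":{"type":"array"},"twist":{"type":"array"},"fingers":{"type":"array"},"newtons":{"type":"number"}},"required":["dp","twist","fingers"]}

```bash
mkdir -p pics; cat > h.py <<'E'
import numpy as np, cv2
from bench import ctrl,get_image,calibration
from scipy.spatial.transform import Rotation as R
def save(n,im): cv2.imwrite('pics/'+n+'.png',cv2.cvtColor(im,cv2.COLOR_RGB2BGR))
E
python3 - <<'E'
from h import *
for n in('scene','top'):
    im=get_image(n); save(n,im); np.save(n,im); print(calibration(n))
print(ctrl.get_state())
E
```

```text
{'fx': 452.05894867203614, 'fy': 452.05894867203614, 'cx': 275.89051872294135, 'cy': 215.05582548144642, 'eye': array([1.07293308, 0.11685416, 0.95729731]), 'attitude': array([0.414147  , 0.50625584, 1.76890955])}
{'fx': 511.0089948095779, 'fy': 511.0089948095779, 'cx': 283.73264590050997, 'cy': 204.11698508985458, 'eye': array([4.40357151e-01, 5.58183688e-04, 1.03400831e+00]), 'attitude': array([ 0.05628605, -0.05982387, -1.58384309])}
{'time': 0.1, 'joint_positions': array([ 1.21307725,  0.32177689, -0.07009268,  1.45157201,  0.02260021,
        1.37077211, -0.05688706]), 'qd': array([-0.00044421, -0.00160712, -0.00036561, -0.00069724,  0.00041978,
        0.00173249,  0.00096032]), 'joint_torque': array([-1.56561523e-04, -4.92568409e+01, -4.05836692e-01, -3.13402104e+01,
       -6.42074109e-02,  3.95350065e-02,  7.41622716e-05]), 'position': array([ 0.23593144, -0.60513787,  0.22154319]), 'tool_rot': array([-3.08578099e+00, -5.80455965e-01,  6.43597440e-04]), 'ft_force': array([ 1.04523269, -0.22874193,  0.19985676]), 'torque': array([0.00623988, 0.02596375, 0.02499092]), 'grip_force': 0.0, 'grip_width': 1.001363717419576}
```

View pics/scene.png

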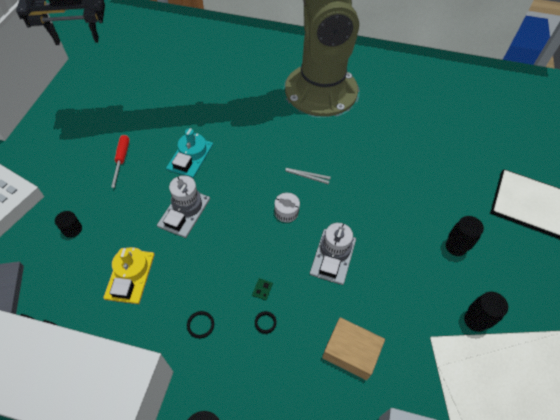

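View pics/top.png

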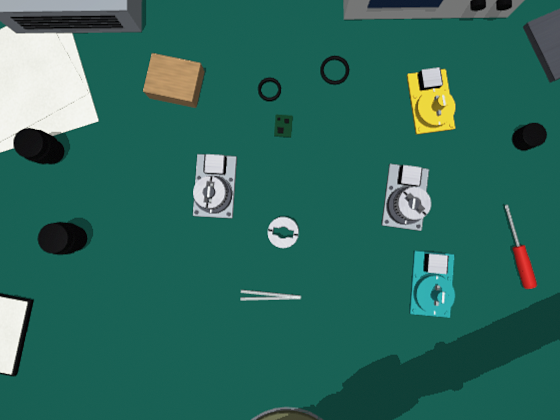

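The scene shows two grey drives, at top (212,190) / scene (338,243) and top (408,203) / scene (183,195). The spare is at top (283,232) / scene (287,207), and the turquoise and yellow look-alikes are to be left alone. Next I need to see which drive has the high pulley.

```bash
python3 - <<'E'
from h import *
t=np.load('top.npy');s=np.load('scene.npy')
f=lambda im,c,r:cv2.resize(im[r-38:r+38,c-48:c+48],(400,300)[:2],interpolation=cv2.INTER_CUBIC)
save('crop',np.vstack([np.hstack([f(t,212,190),f(t,405,198)]),np.hstack([f(s,338,248),f(s,183,203)])]))
E
```

```text
(no output)
```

View pics/crop.png

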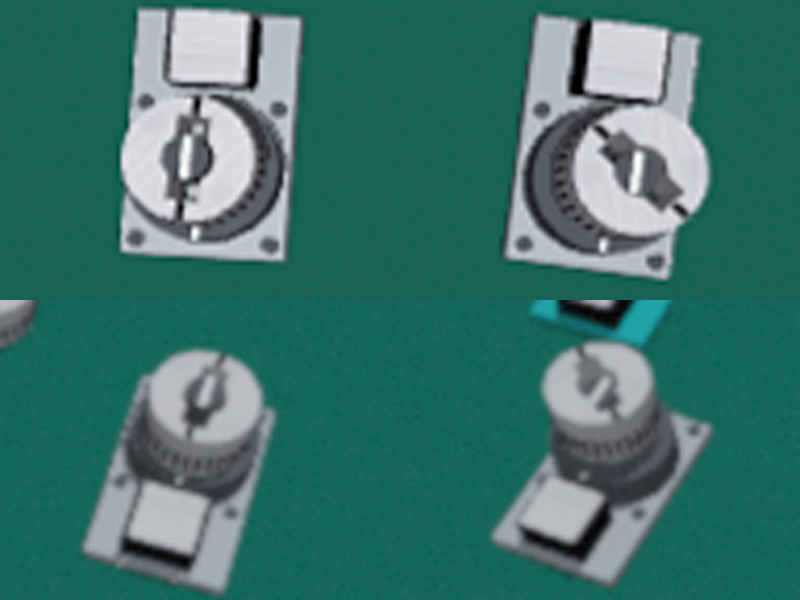

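The crop's left column (top 212,190) shows keyway lines in line with the white marks and the spindle end proud, so that pulley is home. The right column (top ≈415,200, scene ≈182,187) shows a recessed spindle end, a pulley standing tall over its seat and lines about 45° off the key. That one is the target.

```bash
cat >> h.py <<'E'
def ray(n,px,z):
    c=calibration(n); px=np.atleast_2d(np.asarray(px,float))
    d=np.c_[(px[:,0]-c['cx'])/c['fx'],-(px[:,1]-c['cy'])/c['fy'],-np.ones(len(px))]
    d=R.from_rotvec(c['attitude']).apply(d)
    return c['eye']+d*((z-c['eye'][2])/d[:,2])[:,None]
def grid(n,im,c,h,z):  # fine-sampled patch round pixel c -> values, world points, pixels
    u,v=np.meshgrid(np.arange(c[0]-h,c[0]+h,.25),np.arange(c[1]-h,c[1]+h,.25))
    g=cv2.cvtColor(im,cv2.COLOR_RGB2GRAY); px=np.c_[u.ravel(),v.ravel()]
    return cv2.remap(g,u.astype(np.float32),v.astype(np.float32),cv2.INTER_LINEAR).ravel(),px
def disc(n,im,c,z,thr):
    g,px=grid(n,im,c,26,z); s=int(len(g)**.5)
    m=cv2.morphologyEx((g.reshape(s,s)>thr).astype(np.uint8),cv2.MORPH_OPEN,np.ones((9,9)))
    cs=cv2.findContours(m,cv2.RETR_EXTERNAL,cv2.CHAIN_APPROX_NONE)[0]
    k=max(cs,key=lambda k:cv2.contourArea(k)); e=cv2.fitEllipse(cv2.convexHull(k))
    p=px.reshape(s,s,2)[k[:,0,1],k[:,0,0]]; w=ray(n,p,z)[:,:2]
    (x,y),r=cv2.minEnclosingCircle(w.astype(np.float32)*1000)
    pc=np.array(c)-26+np.array(e[0])/4
    return pc,ray(n,pc,z)[0,:2],(x/1000,y/1000,r)
def axis(w): 
    w=w-w.mean(0); a,b=np.linalg.svd(w,full_matrices=False)[2][0]; return np.arctan2(b,a)%np.pi
E
python3 - <<'E'
from h import *
t=np.load('top.npy');s=np.load('scene.npy')
for thr in(150,170,190):
    print(thr,disc('top',t,(415,200),.09,thr),disc('scene',s,(182,187),.09,thr-30))
    print('home',disc('top',t,(210,190),.076,thr))
c=disc('top',t,(415,200),.09,170)[1]
g,px=grid('top',t,(415,200),26,.09)
w=ray('top',px,.09)[:,:2]-c; r=np.hypot(*w.T)
m=(r>.021)&(r<.028)&(g<120); m2=m
print('keyway',m.sum(),axis(w[m]))
w8=ray('top',px,.082)[:,:2]-c; r=np.hypot(*w8.T)
m=(r<.010)&(g>170); print('key',m.sum(),axis(w8[m]))
# seat rim mark: bright at z .036 r 30-37 outside disc
g,px=grid('top',t,(408,210),26,.09)
w3=ray('top',px,.036)[:,:2]; q=np.hypot(*(w3-c).T); w9=np.hypot(*(ray('top',px,.09)[:,:2]-c).T)
m=(q>.03)&(q<.038)&(g>190)&(w9>.033); print('mark',m.sum(),w3[m].mean(0)-c if m.any() else 0,np.ptp(w3[m],axis=0) if m.any() else 0)
print(c)
st=ctrl.get_state(); print(R.from_rotvec(st['tool_rot']).as_matrix().round(3))
E
```

```text
150 (array([419.14539909, 194.50571823]), array([ 0.52454106, -0.25357757]), (0.526909423828125, -0.264020263671875, 36.226078033447266)) (array([181.97080231, 186.0994339 ]), array([ 0.51048705, -0.24265061]), (0.5104421081542969, -0.2421243896484375, 33.59442138671875))
home (array([200.90870476, 184.81325531]), array([0.54977609, 0.15347853]), (0.5493118286132812, 0.15380282592773437, 40.91724395751953))
170 (array([419.12354469, 194.2294693 ]), array([ 0.52505623, -0.25355421]), (0.527337646484375, -0.2640651550292969, 35.729034423828125)) (array([178.31088829, 187.35842705]), array([ 0.51616096, -0.24966678]), (0.5144029541015624, -0.24845703125, 29.878679275512695))
home (array([200.92093277, 184.78320312]), array([0.54983273, 0.15345538]), (0.5495408325195312, 0.15332984924316406, 40.59065628051758))
190 (array([417.86418533, 199.59304237]), array([ 0.51510407, -0.25088396]), (0.5134716186523437, -0.24919561767578124, 27.97903823852539)) (array([178.39277267, 187.08027458]), array([ 0.51534911, -0.24977174]), (0.5140238647460937, -0.2482733154296875, 28.053409576416016))
home (array([203.54582405, 190.65377426]), array([0.53864867, 0.14853624]), (0.5381769409179687, 0.14654939270019532, 28.422822952270508))
keyway 2584 1.9072740959683014
key 1162 1.1007529617523724
mark 1302 [-0.03024413  0.00654662] [0.06139507 0.0452874 ]
[ 0.52505623 -0.25355421]
[[ 0.932  0.363 -0.001]
 [ 0.363 -0.932  0.002]
 [-0.    -0.002 -1.   ]]
```

```bash
python3 - <<'E'
from h import *
t=np.load('top.npy');s=np.load('scene.npy')
def fit(n,im,c,z,thr):
    g,px=grid(n,im,c,26,z); s_=int(len(g)**.5); w=ray(n,px,z)[:,:2]
    m=((g>thr)).astype(np.uint8).reshape(s_,s_)
    m=cv2.morphologyEx(m,cv2.MORPH_OPEN,cv2.getStructuringElement(cv2.MORPH_ELLIPSE,(9,9)))
    nl,l,st,ce=cv2.connectedComponentsWithStats(m)
    # halves: components with centroid within 25 mm of guess
    c0=ray(n,[c],z)[0,:2]; ks=[k for k in range(1,nl) if st[k,4]>300 and np.hypot(*(ray(n,[np.array(c)-26+ce[k]/4],z)[0,:2]-c0))<.024]
    m=np.isin(l,ks).astype(np.uint8); cs=cv2.findContours(m,cv2.RETR_EXTERNAL,cv2.CHAIN_APPROX_NONE)[0]
    h=cv2.convexHull(np.vstack(cs))[:,0]
    wp=w.reshape(s_,s_,2)[h[:,1],h[:,0]]
    # least squares circle
    A=np.c_[2*wp,np.ones(len(wp))]; x=np.linalg.lstsq(A,(wp**2).sum(1),rcond=None)[0]
    r=np.sqrt(x[2]+x[0]**2+x[1]**2); res=np.hypot(*(wp-x[:2]).T)-r
    return x[:2].round(4),r.round(4),abs(res).max().round(4),len(ks)
for thr in(185,195,205,215): print(thr,fit('top',t,(415,200),.09,thr),fit('top',t,(209,190),.076,thr))
for thr in(150,160,170,185): print(thr,fit('scene',s,(182,187),.09,thr))
E
```

```text
185 (array([ 0.5096, -0.2446]), np.float64(0.0298), np.float64(0.0015), 2) (array([0.5467, 0.1433]), np.float64(0.0365), np.float64(0.0105), 2)
195 (array([ 0.5095, -0.2443]), np.float64(0.0293), np.float64(0.0012), 2) (array([0.537 , 0.1394]), np.float64(0.0294), np.float64(0.0012), 2)
205 (array([ 0.5092, -0.2444]), np.float64(0.0286), np.float64(0.001), 2) (array([0.5368, 0.1393]), np.float64(0.0289), np.float64(0.0009), 2)Traceback (most recent call last):
  File "<stdin>", line 17, in <module>
  File "<stdin>", line 11, in fit
    return _nx.concatenate(arrs, 0, dtype=dtype, casting=casting)
           ~~~~~~~~~~~~~~~^^^^^^^^^^^^^^^^^^^^^^^^^^^^^^^^^^^^^^^
ValueError: need at least one array to concatenate
```

```bash
python3 - <<'E'
from h import *
t=np.load('top.npy');s=np.load('scene.npy'); c=np.array([.5095,-.2445])
for n,im,p,th,kt in(('top',t,(415,200),120,170),('scene',s,(182,187),100,130)):
    g,px=grid(n,im,p,26,.09)
    w=ray(n,px,.09)[:,:2]-c; r=np.hypot(*w.T)
    m=(r>.022)&(r<.028)&(g<th); a=np.arctan2(w[m][:,1],w[m][:,0])
    print(n,'keyway',m.sum(),(np.angle(np.exp(2j*a).mean())/2)%np.pi,abs(np.exp(2j*a).mean()))
    w8=ray(n,px,.082)[:,:2]-c; m=(np.hypot(*w8.T)<.011)&(g>kt)
    print('key',m.sum(),axis(w8[m]) if m.sum()>5 else 0,w8[m].mean(0))
    b=(r<.03)&(g>150); print('disc centroid px',px[b].mean(0),ray(n,px[b].mean(0),.09)[0])
# seat mark
hsv=cv2.cvtColor(t,cv2.COLOR_RGB2HSV)
print(t[214:224,396:412].min(2))
print('mark at (402,220)?',ray('top',[(402,219.5)],.036)[0,:2]-c)
# base plate: grey corners from top crop -> axis from left edge
q=[(500,257),(538,14),(668,278),(700,37)]
q=[(357+(x-400)/4.167,160+y/3.947) for x,y in q]; w=ray('top',q,.010)[:,:2]; print(w-c)
d=(w[1]-w[0])+(w[3]-w[2]); print('plate ang',np.arctan2(d[1],d[0]))
E
```

```text
top keyway 193 0.7343361967334232 0.9962246058565879
key 393 2.922233652927012 [-0.00094747  0.00065266]
disc centroid px [414.44474276 202.70798814] [ 0.5094     -0.24435075  0.09      ]
scene keyway 8 0.6777801592215164 0.9996377172067664
key 452 2.757334901140358 [ 0.00093615 -0.00012881]
disc centroid px [181.55894397 185.88970905] [ 0.51015923 -0.24380688  0.09      ]
[[ 73  89  90  83  81  96 107 175 214 217 214 212 213 217 213 213]
 [ 87  77  69  36  59 100 104 109 177 205 213 216 212 218 212 214]
 [ 86  88  90  75  91  88  83  86 107 152 191 215 214 218 212 214]
 [ 85  87  86  90  80  52  29  69  99  92 130 182 193 217 215 216]
 [ 86  88  86  87  89  80  72  97  89  64  86 108 133 180 189 194]
 [ 81  87  87  87  87  88  92  91  62  54  72  79  82  82  94 119]
 [ 57  77  86  89  86  88  88  87  84 144 136  75  57  63  64  62]
 [ 35  49  69  82  85  87  88  86  95 219 182 106  84  85  87  85]
 [104  62  38  56  69  77  83  84 117 242 170  92  81  82  84  84]
 [171 139 124 102  63  60  59  63  91 200 145  83  85 101 104 114]]
mark at (402,220)? [-0.02872493  0.01155367]
[[-0.03833962  0.04791853]
 [ 0.08581455  0.0259992 ]
 [-0.05010627 -0.03254463]
 [ 0.07287142 -0.05222653]]
plate ang -0.16677259229259936
```

Call:
apply_moves(
  dp=[
    [0.0386, -0.0237, 0],
    [0.0386, -0.0237, 0],
    [0.0386, -0.0237, 0],
    [0.0386, -0.0237, 0],
    [0.0386, -0.0237, 0],
    [0.0386, -0.0237, 0],
    [0.0386, -0.0237, 0],
    [0.0386, -0.0237, 0],
    [0.0386, -0.0237, 0],
    [0.0386, -0.0237, 0],
  ],
  twist=[
    [0, 0, 0],
    [0, 0, 0],
    [0, 0, 0],
    [0, 0, 0],
    [0, 0, 0],
    [0, 0, 0],
    [0, 0, 0],
    [0, 0, 0],
    [0, 0, 0],
    [0, 0, 0],
  ],
  fingers=[0, 0, 0, 0, 0, 0, 0, 0, 0, 0],
  newtons=10,
)

```text
time: 1.1
position: [0.5102, -0.2429, 0.2223]
tool_rot: [3.088, 0.58, -0.001]
ft_force: [0.2, -0.4, 0.1]
grip_width: 0.998
grip_force: 0.0
```

```bash
cat > st.py <<'E'
from h import *
s=ctrl.get_state(); M=R.from_rotvec(s['tool_rot']).as_matrix()
print(s['time'],s['position'].round(4),'q',s['joint_positions'].round(2),'F',s['ft_force'].round(1),'Mz',s['torque'].round(2),'grip',s['grip_width'],s['grip_force'])
print('tool y angle',np.arctan2(M[1,1],M[0,1]),'tilt',M[:,2].round(4))
print('to target, tool axes',(M.T@(np.array([.5098,-.2441,.056])-s['position'])).round(4))
E
python3 st.py; python3 -c "
from h import *
print(ray('top',[(405.3,221.8)],.036)[0,:2]-[.5098,-.2441])"
```

```text
1.1 [ 0.5102 -0.2429  0.2223] q [ 0.74  0.16 -0.38  1.66  0.06  1.34 -0.85] F [ 0.2 -0.4  0.1] Mz [-0.08 -0.03 -0.04] grip 0.9983227923094191 0.0
tool y angle -1.1991942036674514 tilt [-4.e-04 -1.e-04 -1.e+00]
to target, tool axes [-0.0007  0.0009  0.1663]
[-0.03360941  0.00484221]
```

Call:
apply_moves(
  dp=[
    [-0.0007, 0.0009, 0.03],
    [0, 0, 0.04],
    [0, 0, 0.04],
    [0, 0, 0.035],
    [0, 0, 0.021],
    [0, 0, 0],
    [0, 0, 0],
    [0, 0, 0],
    [0, 0, 0],
    [0, 0, 0],
  ],
  twist=[
    [0, 0, 0],
    [0, 0, 0],
    [0, 0, 0],
    [0, 0, 0],
    [0, 0, 0],
    [0, 0, 0],
    [0, 0, 0],
    [0, 0, 0],
    [0, 0, 0],
    [0, 0, 0],
  ],
  fingers=[0, 0, 0, 0, 0, 0, 0.5, 0.5, 0.5, 0.5],
  newtons=10,
)

```text
time: 2.1
position: [0.5099, -0.2457, 0.0578]
tool_rot: [3.087, 0.58, 0.002]
ft_force: [-2.6, 7.3, 3.7]
grip_width: 0.725
grip_force: 4.8
```

```bash
python3 st.py
```

```text
2.1 [ 0.5099 -0.2457  0.0578] q [ 0.72  0.31 -0.36  1.84  0.13  1.02 -0.9 ] F [-2.6  7.3  3.7] Mz [ 2.05  0.69 -0.04] grip 0.7251367705225007 4.7800315758228695
tool y angle -1.199219914445173 tilt [ 1.4e-03 -4.0e-04 -1.0e+00]
to target, tool axes [ 0.0004 -0.0015  0.0018]
```

Call:
apply_moves(
  dp=[
    [0, -0.0015, 0],
    [0, 0, 0],
    [0, 0, 0],
  ],
  twist=[
    [0, 0, 0],
    [0, 0, 0],
    [0, 0, 0],
  ],
  fingers=[0.5, 0.5, 0.5],
)

```text
time: 2.4
position: [0.5094, -0.2441, 0.0575]
tool_rot: [3.087, 0.581, 0.002]
ft_force: [-0.1, 1.7, 7.2]
grip_width: 0.686
grip_force: 10.0
```

```bash
python3 st.py
```

```text
2.4 [ 0.5094 -0.2441  0.0575] q [ 0.72  0.3  -0.36  1.84  0.13  1.02 -0.9 ] F [-0.1  1.7  7.2] Mz [ 0.57  0.28 -0.08] grip 0.6864996886601058 9.988428347541003
tool y angle -1.1986755634007018 tilt [ 1.2e-03 -4.0e-04 -1.0e+00]
to target, tool axes [0.0004 0.0002 0.0015]
```

Call:
apply_moves(
  dp=[
    [0, 0, 0],
    [0, 0, 0],
    [0, 0, 0],
    [0, 0, 0],
    [0, 0, 0],
    [0, 0, 0],
    [0, 0, 0],
    [0, 0, 0],
    [0, 0, 0],
    [0, 0, 0],
  ],
  twist=[
    [0, 0, 0.1],
    [0, 0, 0.1],
    [0, 0, 0.1],
    [0, 0, 0.1],
    [0, 0, 0.1],
    [0, 0, 0.1],
    [0, 0, 0.1],
    [0, 0, 0.1],
    [0, 0, 0.08],
    [0, 0, 0],
  ],
  fingers=[0.5, 0.5, 0.5, 0.5, 0.5, 0.5, 0.5, 0.5, 0.5, 0.5],
)

```text
time: 3.4
position: [0.5086, -0.2438, 0.0559]
tool_rot: [-3.04, 0.789, 0.001]
ft_force: [-0.3, 1.4, -2.0]
grip_width: 0.683
grip_force: 10.0
```

```bash
python3 st.py; python3 - <<'E'
from h import *
t=get_image('top');s=get_image('scene')
f=lambda im,c,r:cv2.resize(im[r-38:r+38,c-48:c+48],(400,300),interpolation=cv2.INTER_CUBIC)
save('c2',np.hstack([f(t,410,200),f(s,183,200)]))
E
```

```text
3.4 [ 0.5086 -0.2438  0.0559] q [ 0.61  0.29 -0.24  1.85  0.08  1.01 -1.74] F [-0.3  1.4 -2. ] Mz [ 0.44 -0.19 -0.04] grip 0.682940722467405 9.993419221437989
tool y angle -2.0788836537348376 tilt [-5.e-04  5.e-04 -1.e+00]
to target, tool axes [ 0.0012 -0.0004 -0.0001]
```

View pics/c2.png

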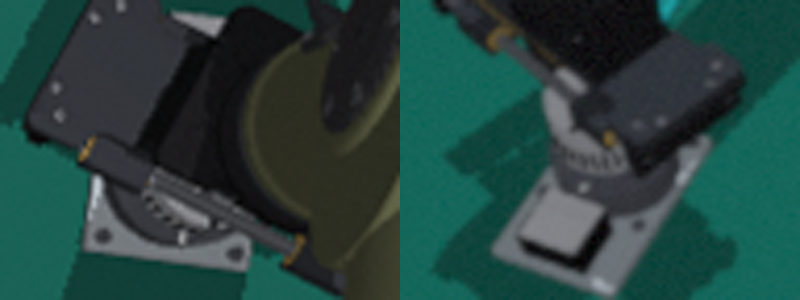

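The view is mostly blocked by the gripper; the pulley is held over the seat. The turn is done and the wrist now carries the pulley's weight (-2 N), so I'll let go and back off upward.

Call:
apply_moves(
  dp=[
    [0, 0, 0],
    [0, 0, 0],
    [0, 0, 0],
    [0, 0, 0],
    [0, 0, -0.03],
    [0, 0, -0.04],
    [0, 0, -0.04],
    [0, -0.045, -0.04],
    [0, -0.045, 0],
    [0, -0.045, 0],
  ],
  twist=[
    [0, 0, 0],
    [0, 0, 0],
    [0, 0, 0],
    [0, 0, 0],
    [0, 0, 0],
    [0, 0, 0],
    [0, 0, 0],
    [0, 0, 0],
    [0, 0, 0],
    [0, 0, 0],
  ],
  fingers=[0, 0, 0, 0, 0, 0, 0, 0, 0, 0],
)

```text
time: 4.5
position: [0.5722, -0.1328, 0.202]
tool_rot: [3.039, -0.793, 0.007]
ft_force: [-0.0, -0.1, -1.1]
grip_width: 0.998
grip_force: 0.0
```

```bash
python3 st.py; python3 - <<'E'
from h import *
t=get_image('top');s=get_image('scene'); np.save('top2',t);np.save('scene2',s)
f=lambda im,c,r:cv2.resize(im[r-38:r+38,c-48:c+48],(400,300),interpolation=cv2.INTER_CUBIC)
save('c3',np.vstack([np.hstack([f(t,410,200),f(s,183,200)]),np.hstack([cv2.resize(t,(400,300)),cv2.resize(s,(400,300))])]))
E
```

```text
4.5 [ 0.5722 -0.1328  0.202 ] q [ 0.47  0.21 -0.33  1.64  0.07  1.3  -1.95] F [-0.  -0.1 -1.1] Mz [ 0.05  0.03 -0.02] grip 0.9978309190858814 0.0
tool y angle -2.081100148915925 tilt [ 0.0039 -0.0017 -1.    ]
to target, tool axes [-0.0007  0.1276  0.146 ]
```

View pics/c3.png

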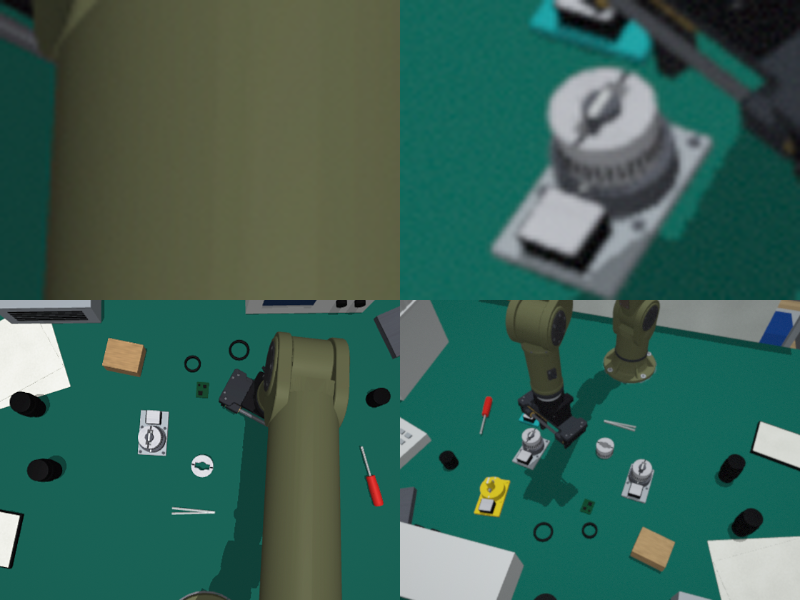

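The scene crop (right) shows the pulley lower, with its keyway line in line with the spindle mark and the spindle end proud. I'll check the height numerically and let a moment pass.

Call:
apply_moves(
  dp=[
    [0, -0.04, -0.02],
    [0, -0.04, 0],
    [0, 0, 0],
    [0, 0, 0],
    [0, 0, 0],
  ],
  twist=[
    [0, 0, 0],
    [0, 0, 0],
    [0, 0, 0],
    [0, 0, 0],
    [0, 0, 0],
  ],
  fingers=[0, 0, 0, 0, 0],
)

```text
time: 5.1
position: [0.6091, -0.0649, 0.2193]
tool_rot: [3.039, -0.792, -0.001]
ft_force: [0.4, -0.4, -0.6]
grip_width: 1.001
grip_force: 0.0
```

```bash
python3 - <<'E'
from h import *
im=get_image('scene'); c=np.array([.5098,-.2441])
print(ctrl.get_state()['time'])
s0=np.load('scene.npy')
for nm,I,cc,p in(('before',s0,c,(182,187)),('now',im,c,(182,193)),('home ref',s0,np.array([.5369,.1394]),(338,235))):
    g,px=grid('scene',I,p,26,0)
    for z in(.076,.083,.090):
        w=ray('scene',px,z)[:,:2]-cc; r=np.hypot(*w.T); m=(r<.045)&(g>150)
        q=ray('scene',px,z)[:,:2]; i=(r<.029)
        ring=(r>.024)&(r<.029); a=np.arctan2(w[:,1],w[:,0])
        print(nm,z,'bright share in disc edge',(g[ring]>140).mean().round(3),'by quadrant',[(g[ring&(abs(np.angle(np.exp(1j*(a-k))))<.7)]>140).mean().round(2) for k in(0,1.57,3.14,-1.57)])
f=cv2.resize(im[150:240,130:240],(770,600)[:2] if 0 else (733,600),interpolation=cv2.INTER_CUBIC); save('c4',f)
E
```

```text
5.15
before 0.076 bright share in disc edge 0.489 by quadrant [np.float64(0.02), np.float64(0.32), np.float64(0.76), np.float64(0.95)]
before 0.083 bright share in disc edge 0.737 by quadrant [np.float64(0.45), np.float64(0.75), np.float64(0.85), np.float64(0.99)]
before 0.09 bright share in disc edge 0.937 by quadrant [np.float64(0.98), np.float64(0.99), np.float64(0.92), np.float64(1.0)]
now 0.076 bright share in disc edge 0.937 by quadrant [np.float64(0.86), np.float64(1.0), np.float64(0.88), np.float64(0.98)]
now 0.083 bright share in disc edge 0.669 by quadrant [np.float64(0.82), np.float64(1.0), np.float64(0.35), np.float64(0.41)]
now 0.09 bright share in disc edge 0.463 by quadrant [np.float64(0.64), np.float64(0.99), np.float64(0.01), np.float64(0.11)]
home ref 0.076 bright share in disc edge 0.949 by quadrant [np.float64(0.89), np.float64(1.0), np.float64(0.88), np.float64(1.0)]
home ref 0.083 bright share in disc edge 0.791 by quadrant [np.float64(0.84), np.float64(0.97), np.float64(0.41), np.float64(0.91)]
home ref 0.09 bright share in disc edge 0.526 by quadrant [np.float64(0.64), np.float64(0.75), np.float64(0.0), np.float64(0.69)]
```

View pics/c4.png

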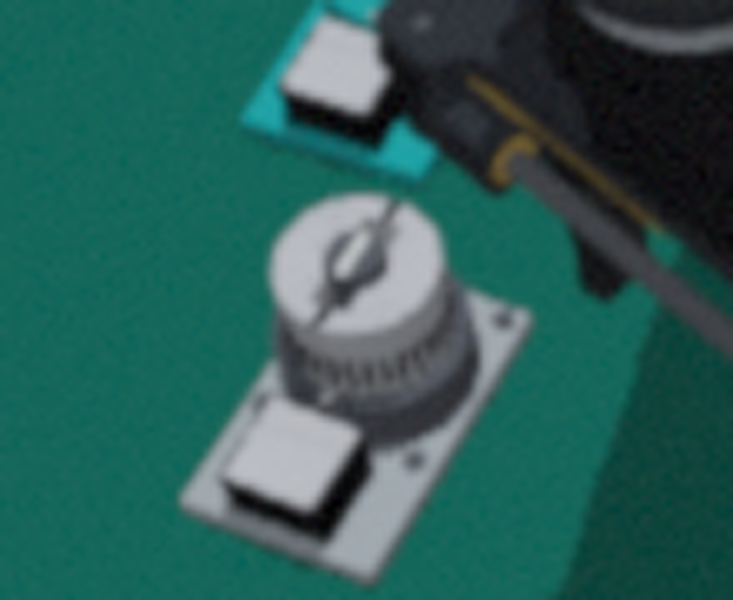

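The pulley's top now fits z 0.076 (it fitted 0.090 before) and matches the home reference. The crop shows it seated flat, with the gripper well clear.

```bash
python3 -c "
from h import *
print(ctrl.close_job())"
```

```text
the job is handed in; nothing more can be done
None
```

The high pulley was turned about 0.88 rad clockwise, dropped over its key and sits fully home (top at z ≈ 76 mm, matching the home pulley). It was let go, the home and spare pulleys were not touched, and the job was handed in at about 5.2 s.

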